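# Heft the soap tubs and hold up the full one

### The job

Three soap tubs on the shelf look alike, but only one still has a whole block of soap in it: find it by hefting them by their lid knobs, and put any nearly empty one back gently, standing where it was. Finish while holding the full tub in the gripper, level and still, with its underside at least 6 cm above the shelf and touching nothing else; the two light tubs stay standing in their places, and the jar, clamp, brush and basins are left alone.

Things in the scene. Friction and masses are not known exactly. Their poses are not given: they have to be found in the camera images.
- shelf: green painted timber shelf fixed on the slab, board 280 mm deep (x) by 1100 mm wide (y) and 22 mm thick. Origin: on the slab under the middle of the board; x across the depth, away from the robot, y along the width, z up; the board's top is 100 mm above the origin. Along the front edge runs a thin steel rail with three small sliding hooks (not needed).
- tub_a: blue soap tub, white fixed lid and knob, one of three that look alike. Origin: centre of underside, z up; upright. 104 mm across at foot, 110 at top; lid 116 across, 100 to 112 mm up; central upright round knob 28 across, 112 to 152 mm up. All included: 0.20 to 0.27 kg with a sliver of soap, 0.61 to 0.77 kg with a whole block; which is which varies and can only be felt by lifting
- tub_b: blue soap tub, white fixed lid and knob, one of three that look alike. Origin: centre of underside, z up; upright. 104 mm across at foot, 110 at top; lid 116 across, 100 to 112 mm up; central upright round knob 28 across, 112 to 152 mm up. All included: 0.20 to 0.27 kg with a sliver of soap, 0.61 to 0.77 kg with a whole block; which is which varies and can only be felt by lifting
- tub_c: blue soap tub, white fixed lid and knob, one of three that look alike. Origin: centre of underside, z up; upright. 104 mm across at foot, 110 at top; lid 116 across, 100 to 112 mm up; central upright round knob 28 across, 112 to 152 mm up. All included: 0.20 to 0.27 kg with a sliver of soap, 0.61 to 0.77 kg with a whole block; which is which varies and can only be felt by lifting
- jar: small open glass jar, 56 mm across, 72 mm high; stands on the shelf behind the tubs. Origin: centre of its underside. To be left alone.
- clamp: steel peg clamp lying on the shelf in front of the tubs, 85 mm long (its x, lying along the shelf's front edge), 20 mm wide, about 20 mm high. Origin: centre of its underside. To be left alone.
- brush: hard silicone brush with an orange back and a grip bow, lying near the left end of the shelf, 130 x 55 mm, 65 mm high. Origin: centre of its underside. To be left alone.
- basins: stacked pair of red plastic basins near the right end of the shelf, 256 mm across the rim, 121 mm high. Origin: centre of the underside. To be left alone.
There are look-alikes about, which are no part of the job. What is shaped like the tub_b but orange is not meant. Leave any pink look-alike of the tub_a alone.

How it is judged (in metres and radians):
At the end, for the whole second after the job is handed in: Full tub in the gripper, underside over 55 mm above the shelf, tilt under 8 degrees, still, touching only the fingers; both light tubs upright at rest on the shelf within 40 mm of their first places, not touched; jar, clamp, brush, basins within 30 mm of theirs (((z of tub_a in the frame of shelf above 0.155 m and angle between tub_a's own z axis and vertical below 0.14 rad and linear speed of tub_a below 0.03 m/s and angular speed of tub_a below 0.3 rad/s and contact force between tub_a and the fingers above 2 N and contact force between tub_a and shelf below 0.1 N and contact force between tub_a and jar below 0.1 N and contact force between tub_a and clamp below 0.1 N and contact force between tub_a and brush below 0.1 N and contact force between tub_a and basins below 0.1 N and contact force between tub_a and tub_b below 0.1 N and contact force between tub_a and tub_c below 0.1 N and (contact force between tub_b and shelf between 1.2 and 4.3 N and angle between tub_b's own z axis and vertical below 0.08 rad and distance of tub_b from where it was at the start of the episode below 0.04 m and z of tub_b in the frame of shelf below 0.105 m and linear speed of tub_b below 0.02 m/s and contact force between tub_b and the fingers below 0.1 N) and (contact force between tub_c and shelf between 1.2 and 4.3 N and angle between tub_c's own z axis and vertical below 0.08 rad and distance of tub_c from where it was at the start of the episode below 0.04 m and z of tub_c in the frame of shelf below 0.105 m and linear speed of tub_c below 0.02 m/s and contact force between tub_c and the fingers below 0.1 N)) or (z of tub_b in the frame of shelf above 0.155 m and angle between tub_b's own z axis and vertical below 0.14 rad and linear speed of tub_b below 0.03 m/s and angular speed of tub_b below 0.3 rad/s and contact force between tub_b and the fingers above 2 N and contact force between tub_b and shelf below 0.1 N and contact force between tub_b and jar below 0.1 N and contact force between tub_b and clamp below 0.1 N and contact force between tub_b and brush below 0.1 N and contact force between tub_b and basins below 0.1 N and contact force between tub_b and tub_a below 0.1 N and contact force between tub_b and tub_c below 0.1 N and (contact force between tub_a and shelf between 1.2 and 4.3 N and angle between tub_a's own z axis and vertical below 0.08 rad and distance of tub_a from where it was at the start of the episode below 0.04 m and z of tub_a in the frame of shelf below 0.105 m and linear speed of tub_a below 0.02 m/s and contact force between tub_a and the fingers below 0.1 N) and (contact force between tub_c and shelf between 1.2 and 4.3 N and angle between tub_c's own z axis and vertical below 0.08 rad and distance of tub_c from where it was at the start of the episode below 0.04 m and z of tub_c in the frame of shelf below 0.105 m and linear speed of tub_c below 0.02 m/s and contact force between tub_c and the fingers below 0.1 N)) or (z of tub_c in the frame of shelf above 0.155 m and angle between tub_c's own z axis and vertical below 0.14 rad and linear speed of tub_c below 0.03 m/s and angular speed of tub_c below 0.3 rad/s and contact force between tub_c and the fingers above 2 N and contact force between tub_c and shelf below 0.1 N and contact force between tub_c and jar below 0.1 N and contact force between tub_c and clamp below 0.1 N and contact force between tub_c and brush below 0.1 N and contact force between tub_c and basins below 0.1 N and contact force between tub_c and tub_a below 0.1 N and contact force between tub_c and tub_b below 0.1 N and (contact force between tub_a and shelf between 1.2 and 4.3 N and angle between tub_a's own z axis and vertical below 0.08 rad and distance of tub_a from where it was at the start of the episode below 0.04 m and z of tub_a in the frame of shelf below 0.105 m and linear speed of tub_a below 0.02 m/s and contact force between tub_a and the fingers below 0.1 N) and (contact force between tub_b and shelf between 1.2 and 4.3 N and angle between tub_b's own z axis and vertical below 0.08 rad and distance of tub_b from where it was at the start of the episode below 0.04 m and z of tub_b in the frame of shelf below 0.105 m and linear speed of tub_b below 0.02 m/s and contact force between tub_b and the fingers below 0.1 N))) and distance of each of jar, clamp, brush, basins from where it was at the start of the episode below 0.03 m); the arm keeps its last pose, push and grip.
It fails at once if a tub was tipped over (more than 30 degrees) (angle between any of tub_a, tub_b, tub_c's own z axis and vertical above 0.52 rad).
It fails at once if a tub was dropped or banged on the shelf (over 60 N) (contact force between any of tub_a, tub_b, tub_c and shelf above 60 N).
It fails at once if the jar, clamp, brush or basins were moved by more than 30 mm (distance of any of jar, clamp, brush, basins from where it was at the start of the episode above 0.03 m).
It also fails if it takes over 61 s, if anything falls off the work surface, if the arm or the gripper's body presses on something with over 40 N, if the wrist force passes 120 N, or if a joint passes its speed limit or range.

### The arm

A 7-joint arm with a two-finger parallel gripper is mounted at the origin on the work surface. World frame = base frame: x ahead of the robot, y to its left, z up, the work surface at z = 0. Lengths are in mm, angles in rad, forces in N, time in s.
With the tool pointing down it reaches from about 425 to 1025 mm from the base axis. Payload 9.4 kg.
Tool frame: the origin (TCP) lies midway between the tips of the shut fingers; the grasp point (between the pads) lies 19 mm behind it (bot.tcp_to_grasp is the distance from the TCP to the grasp point, in mm); z points along the fingers, y is the line along which they close (so a half turn about z gives the same grasp; the last joint's range is limited). The gripper opens to 85 mm and grips with 20 to 120 N. Pads are 22 mm wide; open, the fingers measure 114 mm over their backs; the gripper's body (76 mm by 85 mm) begins 54 mm behind the grasp point. The pads swing forward as they close: fully open they stand 13 mm farther back than shut.
Start: joints at [1.024, 0.599, -0.003, 1.599, 0.002, 0.943, -0.08], TCP at [328.204, -646.457, 231.275] pointing down, gripper open.
Joint ranges: [-2.57, 2.57], [-0.35, 1.97], [-1.29, 1.29], [0.11, 2.56], [-1.05, 4.19], [0.11, 1.86], [-2.63, 2.63]. Speed limits (rad/s): [2.22, 2.22, 3.01, 3.01, 3.14, 3.14, 3.14].

### API

Orientations are given as a rotation vector (axis times angle).
In Python, from cell import readout, optics, ticket, spot_in, spot_point, bot gives the robot as it stands.
- The arm moves only by the tool arm_command, never from a script. Its argument "motion" is a list of rows, each a list of 3 entries, a list of its own where there are three numbers: the opening, from 0 (shut) to 1 (fully open), then the shift along the tool's x, y, z in mm, then the turn, a rotation vector about the tool's x, y, z in rad. A call has 1 to 10 rows; each row is the pose to reach, as a shift and turn from the pose commanded when the call began, along the tool's axes at that moment; what a row does not reach only later rows make up. A row lasts 1/8 s, in which the tool goes at most 62.5 mm and 10.7 degrees, less where a joint would pass 70% of its speed; a pose out of reach is approached as far as the arm can. A call with a gripper value outside its range is refused whole. The fingers move at their own pace and stop on an object; "force" is the grip in N (left out, the last holds). Time passes only in rows, so rows that repeat a pose let the fingers close. It gives the time, the measured TCP pose, the force, the opening and the grip force at its end, in the units of the state.
- readout.get_obs(): the state, without advancing time (a new reading comes with each control period).
- optics.snapshot(name): name is "side" or "top" or "wrist"; returns the picture (480x640x3 uint8, blue, green, red); there is no depth.
- optics.camera_params(name): a dict with "vfov" (degrees; the focal length in pixels is half the picture's height over the tangent of half this angle, whatever the lens; pixels are square), "cx", "cy" (the principal point, pixels), "k1" (the pictures are not rectified: a ray, as slopes to the right and down, at radius r is drawn at 1 + k1 r^2 times it, then the intrinsics apply), "R" (3x3) and "t" (3): a world point X has camera coordinates R X + t. Camera axes: x right, y down, z forward; pixel columns grow to the right and rows downward; lengths in mm; the calibration is good to about 2 mm. A picture is of the moment at which its call begins: read the wrist's pose just before it. camera_params takes no time and is no camera call; for the wrist camera it gives the pose at the moment of the call.
- ticket.hand_in(): hands the job in; it is judged then, once.
Trained networks look in the newest picture that a camera, given by its name, has taken for a name from the list of things; names that differ only in an ending like _2 or _b are one class to them, and where a whole thing is asked for, a point or a joint stands for the part that bears it (a point fixed in the world has none). Each returns a list of dicts, best first, with "score" (0 to 1); they miss things now and then, are a little off and sometimes report something else, mostly with a low value. They report only what shows in the picture. A call takes as long as a camera call. They do not tell look-alikes from the thing itself.
- spot_in(camera, name): "pixel" ([column, row] in pixels, amid what is visible of it).
- spot_point(camera, name): "pixel" ([column, row] in pixels: a listed point, or the origin of a listed thing).
The state is a dict: "t": time; "qpos": joint angles; "dq": joint speeds; "tau": joint torques, N m; "position": TCP position; "ee_rot": TCP orientation; "contact_force": force on the tool from outside, world axes, zero at the start; "wrist_torque": the same for the moment, N m; "gripper_width": finger opening in mm; "gripper_force": force on a finger pad.
Only numpy, scipy, OpenCV 4.12 (cv2) and the standard library are available. Lean on these libraries where they do the work, as an engineer would, in place of code of your own. Each camera call takes 0.05 s, during which the arm holds its last target. There are 200 camera calls.

## Working session

There is one attempt and no reset: what is moved stays moved. The work goes in short steps, Python scripts to look and compute and a tool call to move; the robot and the scene stay as the last step left them, time stands still between calls to the robot, and variables do not carry over. Pictures are saved under pics/ and viewed, at most 10 in all, crops included, and the job is handed in when it is done.

Besides the shell and the picture viewer there is one more tool, called after ">>>" as a command line: name --argument value ..., lists and objects as JSON in quotes. arm_command: Moves the arm, as the interface text tells. Its arguments: {"type":"object","properties":{"motion":{"type":"array","items":{"type":"array"}},"force":{"type":"number"}},"required":["motion"]}

```bash
mkdir -p pics; cat > h.py <<'E'
import numpy as np, cv2
from cell import readout, optics, ticket, spot_in, spot_point, bot
def ray(p,px):
    f=240/np.tan(np.radians(p["vfov"])/2)
    d=(np.array(px,float)-[p["cx"],p["cy"]])/f
    u=d.copy()
    for _ in range(30): u=d/(1+p["k1"]*(u@u))
    R=np.array(p["R"]);t=np.array(p["t"]).ravel()
    return -R.T@t, R.T@np.array([u[0],u[1],1])
def atz(p,px,z):
    o,d=ray(p,px); return o+d*(z-o[2])/d[2]
def proj(p,X):
    f=240/np.tan(np.radians(p["vfov"])/2)
    c=np.array(p["R"])@np.array(X,float)+np.array(p["t"]).ravel();u=c[:2]/c[2]
    return u*(1+p["k1"]*(u@u))*f+[p["cx"],p["cy"]]
E
python3 - <<'E'
from h import *
for n in("side","top"):
    cv2.imwrite(f"pics/{n}1.png",optics.snapshot(n)); p=optics.camera_params(n)
    print(n,ray(p,[320,240]))
    for k in("tub_a","jar","clamp","shelf"):
        print(k,[(np.round(s["pixel"]),round(s["score"],2)) for s in spot_in(n,k)])
print(readout.get_obs())
E
```

```text
side (array([1156.80146992,  709.41485268,  846.37871691]), array([-0.47464843, -0.60597587, -0.63848148]))
tub_a [(array([330., 200.]), 0.95), (array([248., 272.]), 0.89), (array([288., 320.]), 0.84), (array([296., 161.]), 0.83), (array([381., 237.]), 0.82)]
jar [(array([313., 238.]), 0.9)]
clamp []
shelf [(array([404., 295.]), 0.93)]
top (array([ 3.70410906e+02, -2.05421911e-01,  1.35416025e+03]), array([ 0.17860197,  0.00340823, -0.98394618]))
tub_a [(array([336., 254.]), 0.95), (array([332., 172.]), 0.69), (array([272., 166.]), 0.68), (array([254., 254.]), 0.65), (array([421., 277.]), 0.59), (array([386., 322.]), 0.53)]
jar [(array([308., 214.]), 0.98)]
clamp [(array([385., 318.]), 0.58)]
shelf [(array([305., 270.]), 0.79)]
{'t': 0.5, 'qpos': array([ 1.02428976,  0.59929678, -0.00247655,  1.59943121,  0.00179456,
        0.94288049, -0.07982364]), 'dq': array([ 0.00172353, -0.00179395, -0.00150194, -0.00419041, -0.00094466,
       -0.0005699 ,  0.00060886]), 'tau': array([-1.79631825e-03, -7.75561595e+01,  1.56176135e+00, -2.58173990e+01,
        1.23424668e-02,  2.72273464e-03,  5.26338533e-05]), 'position': array([ 328.19321513, -646.44961874,  231.26622413]), 'ee_rot': array([ 3.05531958e+00,  7.31164062e-01, -8.92790749e-05]), 'contact_force': array([ 0.06467177,  0.3328099 , -0.85551339]), 'wrist_torque': array([ 0.04566233, -0.02592793, -0.01999711]), 'gripper_force': 0.0, 'gripper_width': 85.36960863060028}
```

View pics/top1.png

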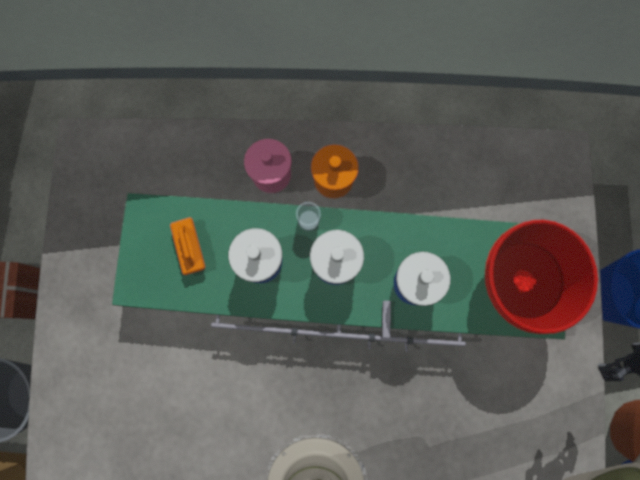

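View pics/side1.png

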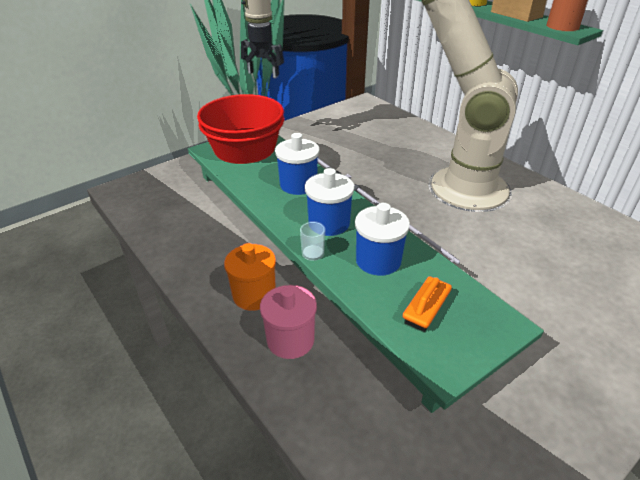

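The top view shows the three blue tubs with white lids at about (255,255), (337,256) and (424,278). The jar is at (308,214), the clamp at (387,318), and the pink and orange look-alikes are behind the shelf. The side view agrees: its tubs are at about (382,237), (330,200) and (297,161).

```bash
python3 - <<'E'
from h import *
im=cv2.imread("pics/top1.png");p=optics.camera_params("top");ps=optics.camera_params("side")
ims=cv2.imread("pics/side1.png")
hsv=cv2.cvtColor(im,cv2.COLOR_BGR2HSV)
m=((hsv[...,1]<40)&(hsv[...,2]>135)).astype(np.uint8);m[:, :200]=0;m[:, 480:]=0;m[:200]=0;m[310:]=0
m=cv2.morphologyEx(m,cv2.MORPH_CLOSE,np.ones((7,7)))
n,l,st,c=cv2.connectedComponentsWithStats(m)
for i in range(1,n):
    if st[i,4]<500: continue
    cn=max(cv2.findContours((l==i).astype(np.uint8),0,1)[0],key=cv2.contourArea)
    pts=np.array([atz(p,q[0],206)[:2] for q in cv2.convexHull(cn)],np.float32)
    (cc,r)=cv2.minEnclosingCircle(pts)
    c3=np.array([*cc,252.])
    print(st[i],"lid",np.round(cc),r,"hull mean side px knobtop",proj(ps,c3), "top px knobtop",proj(p,c3))
for k,px,z in(("jar",(308,216),100),("clamp",(387,318),110),("basinL",(487,280),221),("basinc",(542,276),221)): print(k,atz(p,px,z))
for s in spot_point("top","tub_a")+spot_point("side","tub_a"): print(np.round(s["pixel"]),s["score"])
E
```

```text
[ 228  228   54   53 2236] lid [544. 146.] 59.3211784362793 hull mean side px knobtop [384.47070772 207.7403873 ] top px knobtop [252.031582   250.87307849]
[ 310  230   54   53 2257] lid [545. -33.] 59.54242706298828 hull mean side px knobtop [329.86465506 172.33239903] top px knobtop [337.16333668 252.32678905]
[ 397  252   54   53 2204] lid [ 500. -224.] 59.435630798339844 hull mean side px knobtop [296.71678692 136.11417785] top px knobtop [427.52071676 275.38459071]
jar [656.56002688  34.6679773  100.        ]
clamp [ 414.63120596 -156.89946245  110.        ]
basinL [ 496.1861415  -362.20931008  221.        ]
basinc [ 507.03437842 -487.97244758  221.        ]
[413. 281.] 0.96
[337. 260.] 0.91
[271. 175.] 0.79
[259. 261.] 0.57
[333. 180.] 0.56
[378. 260.] 0.89
[327. 220.] 0.69
[252. 296.] 0.64
[296. 183.] 0.55
```

>>> arm_command --motion '[[1,[0,0,-60],[0,0,0]],[1,[344,-298,-90],[0,0,0]],[1,[344,-298,-90],[0,0,0]],[1,[344,-298,-90],[0,0,0]],[1,[344,-298,-90],[0,0,0]],[1,[344,-298,-90],[0,0,0]],[1,[344,-298,-90],[0,0,0]],[1,[344,-298,-90],[0,0,0]],[1,[344,-298,-90],[0,0,0]],[1,[344,-298,-90],[0,0,0]]]'

```text
t: 1.85
position: [500.5, -224.2, 321.5]
ee_rot: [3.054, 0.735, 0.0]
contact_force: [-0.8, -0.7, -0.4]
gripper_width: 85.2
gripper_force: 0.0
```

>>> arm_command --motion '[[1,[0,0,0],[0,0,0]],[1,[0,0,0],[0,0,0]],[1,[0,0,0],[0,0,0]]]'

```text
t: 2.22
position: [499.5, -226.2, 321.1]
ee_rot: [3.056, 0.728, -0.001]
contact_force: [0.2, 0.6, -0.0]
gripper_width: 85.5
gripper_force: 0.0
```

```bash
python3 - <<'E'
from h import *
print(readout.get_obs())
im=optics.snapshot("wrist");p=optics.camera_params("wrist")
for X in((500,-224,252),(500,-224,212)):
    q=proj(p,X);print(q);cv2.circle(im,tuple(int(v) for v in q),3,(0,0,255),-1)
cv2.imwrite("pics/w1.png",im)
E
```

```text
{'t': 2.225, 'qpos': array([ 0.39778561,  0.29229217, -0.09936762,  1.89344778,  0.03524116,
        0.95782321, -0.82061983]), 'dq': array([-0.00694332,  0.00100054, -0.00554209, -0.00052932, -0.00195262,
       -0.0005944 , -0.00214367]), 'tau': array([ 3.82788002e-02, -5.26774478e+01,  1.13611179e-02, -2.60934985e+01,
        1.92481728e-02,  3.62794221e-03,  7.84198724e-03]), 'position': array([ 499.51504093, -226.15305111,  321.11581231]), 'ee_rot': array([ 3.05598702e+00,  7.28217477e-01, -6.14927088e-04]), 'contact_force': array([ 0.24254384,  0.56491968, -0.0337049 ]), 'wrist_torque': array([ 0.00304725,  0.00721646, -0.01795054]), 'gripper_force': 0.0, 'gripper_width': 85.5202903186489}
[323.5314314  253.38815338]
[323.66367741 238.01697203]
```

View pics/w1.png

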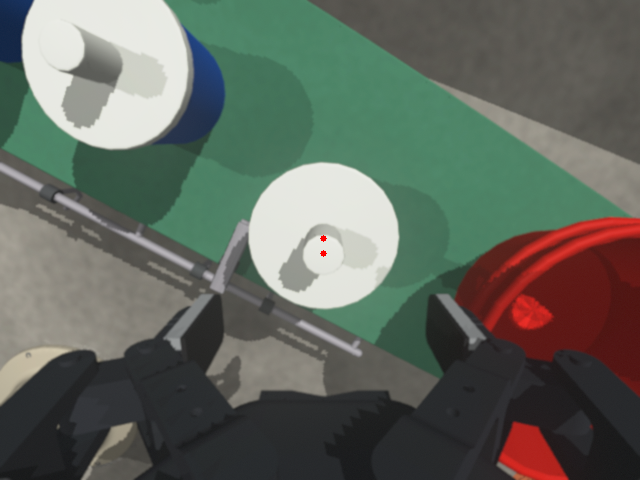

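The wrist view shows the knob top at (323,254) and the lid centre at (323,236). Both match the projected position, so I'm descending.

>>> arm_command --motion '[[1,[1,-2,0],[0,0,0]],[1,[1,-2,50],[0,0,0]],[1,[1,-2,90],[0,0,0]],[1,[1,-2,104],[0,0,0]],[1,[1,-2,104],[0,0,0]],[0,[1,-2,104],[0,0,0]],[0,[1,-2,104],[0,0,0]],[0,[1,-2,104],[0,0,0]],[0,[1,-2,104],[0,0,0]],[0,[1,-2,104],[0,0,0]]]' --force 60

```text
t: 3.52
position: [500.7, -223.5, 218.1]
ee_rot: [3.054, 0.73, 0.003]
contact_force: [0.6, -1.7, 5.7]
gripper_width: 26.2
gripper_force: 59.4
```

>>> arm_command --motion '[[0,[0,0,0],[0,0,0]],[0,[0,0,0],[0,0,0]],[0,[0,0,0],[0,0,0]]]'

```text
t: 3.9
position: [500.8, -223.5, 218.1]
ee_rot: [3.054, 0.73, 0.002]
contact_force: [1.1, -2.9, 6.1]
gripper_width: 26.6
gripper_force: 59.4
```

>>> arm_command --motion '[[0,[0,0,-4],[0,0,0]],[0,[0,0,-12],[0,0,0]],[0,[0,0,-20],[0,0,0]],[0,[0,0,-28],[0,0,0]],[0,[0,0,-30],[0,0,0]],[0,[0,0,-30],[0,0,0]],[0,[0,0,-30],[0,0,0]],[0,[0,0,-30],[0,0,0]]]'

```text
t: 4.9
position: [499.9, -222.7, 247.0]
ee_rot: [-3.055, -0.731, 0.001]
contact_force: [0.0, -0.0, -7.3]
gripper_width: 26.7
gripper_force: 59.4
```

>>> arm_command --motion '[[0,[0,0,0],[0,0,0]],[0,[0,0,0],[0,0,0]]]'

```text
t: 5.15
position: [500.0, -222.8, 247.2]
ee_rot: [-3.055, -0.731, 0.0]
contact_force: [-0.2, 1.3, -7.5]
gripper_width: 26.0
gripper_force: 59.4
```

The load is about 7.4 N, so this is the full tub. I'll raise it further.

>>> arm_command --motion '[[0,[0,0,-12],[0,0,0]],[0,[0,0,-30],[0,0,0]],[0,[0,0,-48],[0,0,0]],[0,[0,0,-60],[0,0,0]],[0,[0,0,-65],[0,0,0]],[0,[0,0,-65],[0,0,0]],[0,[0,0,-65],[0,0,0]],[0,[0,0,-65],[0,0,0]],[0,[0,0,-65],[0,0,0]],[0,[0,0,-65],[0,0,0]]]'

```text
t: 6.4
position: [500.0, -222.7, 312.1]
ee_rot: [-3.055, -0.731, 0.0]
contact_force: [-0.1, 0.8, -7.8]
gripper_width: 26.7
gripper_force: 60.1
```

```bash
python3 - <<'E'
from h import *
cv2.imwrite("pics/s2.png",optics.snapshot("side")); o=readout.get_obs();print(o["position"],o["contact_force"],o["gripper_width"],np.abs(o["dq"]).max())
E
```

```text
[ 499.98396936 -222.77333725  312.15038033] [-0.79424671 -0.18397524 -7.2462513 ] 26.37029507360179 0.002375266193505674
```

View pics/s2.png

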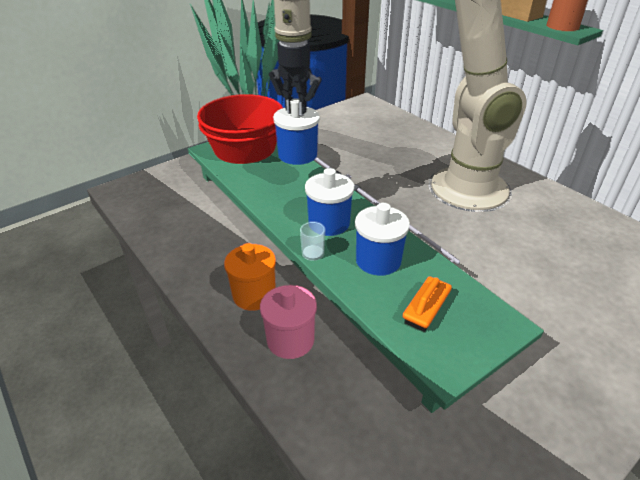

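The side picture shows the tub hanging level under the gripper at (297,135), clear of the shelf and the basins. Everything else is where it was, so I'm handing in.

```bash
python3 -c "
from h import *
print(ticket.hand_in())"
```

```text
the job is handed in; nothing more can be done
None
```

I found the full tub on the first heft (about 7.4 N, roughly 0.75 kg), lifted it about 94 mm above the shelf and held it level and still at hand-in; the other two tubs were never touched, and no verdict came back from the judge.

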